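# Fit the D-bore sanding drum on the tilted spindle

## Task

Fit the sanding drum that has the D-shaped bore onto the leaning spindle of the bench sander: turn it until its flat finds the spindle's flat, slide it fully home against the collar without forcing it, and let go with its hub outwards. Do not push the other drum or the other loose things on the bench out of their places.

Things in the scene. Friction and masses are not known exactly. Their poses are not given: they have to be found in the camera images.
- drum: Sanding drum to be fitted, 60 mm tall, stands upright, about 260 g (varies). Brown abrasive body 60 mm in diameter, lower 34 mm; aluminium hub above. A D-shaped bore runs all through along z: 24 mm diameter, its flat 8 mm from the axis on the drum's +x side. Origin: on the axis at the underside; z along the bore, towards the hub.
- drum_hub (a point): Point on the drum's axis 56 mm above its underside, near the top of a hub 26 mm tall (34 to 60 mm), axes as the drum's. The hub has two parallel grip flats 36 mm apart, facing the drum's +y and -y, each 32 mm long; its rounded ends are 48 mm apart along x. Good place for the TCP in a grasp.
- sander: Bench sander, fixed to the bench: grey base plate 200 by 160 by 18 mm, two cheeks that carry the motor. Origin: on the bench, 30 mm in front of the plate's centre; x points from its front (to the robot's left) to its rear, z up.
- sander_head: Motor unit, leaning 30 degrees from vertical to its front (the robot's left). Origin: on the spindle's axis, on top of the steel collar (38 mm diameter) on which a fitted drum rests, 160 mm above the bench. z along the spindle, away from the motor; x to the rear and up. Flange (68 mm across) 6 mm below the collar top, motor (88 mm) 30 mm below. Does not turn with the spindle.
- spindle_nose (a point): Tip of the steel spindle, 40 mm along z from the collar; axes as the motor unit's, not turning with the spindle. From the collar: D section 22 mm in diameter with a flat 7 mm from the axis for 27 mm, tapering in by 1.5 mm all round to 30 mm, then a round nose of 9 mm diameter to 40 mm (last 3 mm tapered).
- spindle_dee (a point): Point on the spindle's axis 30 mm from the collar, where the D begins; axes as the motor unit's. The spindle's flat faces the unit's +x turned about z by up to 0.5 rad either way; the angle is not reported: find it by touch or by looking. Oiled, and geared: 0.5 N m turns it, to 0.52 rad either way. A drum right to about 0.1 rad goes on, with 1 mm of play, and slides down when let go.
- drum_round: The other drum, a bystander: 72 mm diameter body 34 mm tall, round 40 mm hub 26 mm tall above it, plain round bore. Origin: centre of its underside. Same material as the drum; the two may stand in each other's place.
- jar: Glass jar, bystander, 66 mm diameter, 85 mm tall; origin at the centre of its underside.
- glue: White glue bottle, bystander, 48 mm diameter, 130 mm tall; origin at the centre of its underside.
- offcut: Dark wood offcut, bystander, 90 by 45 by 30 mm; origin at the centre of its underside.
- neck: Guitar neck blank, bystander, 360 by 60 by 22 mm with a 57 mm high heel at its +x end; origin at the centre of its underside.
- chisel: Chisel, bystander, about 230 mm long along its x, 24 mm thick wooden handle to -x; origin at the bench under the ferrule.
- tub: Clear plastic tub, closed, bystander, 84 mm diameter, 60 mm tall; origin at the centre of its underside.
Not all that is in view belongs to the job. What is shaped like the drum but green or orange is not meant.

How it is judged:
On the way:
1. the drum is lifted clear of the bench (height (world z) of drum above 0.08 m), for 0.1 s.
At the end, for the whole second after the job is handed in: The D-bore drum sits on the spindle, right way up, its underside within 4 mm of the collar, its axis within 0.08 rad of the spindle's, at rest (z of drum in the frame of sander_head between -0.003 and 0.004 m and distance between drum and sander_head below 0.006 m and angle between the z axis of drum and the z axis of sander_head, either way round below 0.08 rad and linear speed of drum below 0.02 m/s); the robot touches nothing.
It fails at once if the drum is forced: more than 100 N between drum and sander (contact force between drum and sander above 100 N).
It fails at once if another loose thing is pushed more than 40 mm from its place (distance of any of drum_round, jar, glue, offcut, neck, chisel, tub from where it was at the start of the episode above 0.04 m).
It also fails if it takes over 72 s, if anything falls off the work surface, if the arm or the gripper's body presses on something with over 40 N, if the wrist force passes 120 N, or if a joint passes its speed limit or range.

## Robot

A 6-joint arm with a two-finger parallel gripper is mounted at the origin on the work surface. World frame = base frame: x ahead of the robot, y to its left, z up, the work surface at z = 0. Lengths are in m, angles in rad, forces in N, time in s.
With the tool pointing down it reaches from about 0.3 to 0.825 m from the base axis. Payload 5.4 kg.
Tool frame: the origin (TCP) lies between the finger pads, 19 mm behind the fingertips; this is the grasp point; z points along the fingers, y is the line along which they close (so a half turn about z gives the same grasp; the last joint's range is limited). The gripper opens to 92 mm and grips with 3 to 60 N. Pads are 20 mm wide; open, the fingers measure 128 mm over their backs; the gripper's body (75 mm by 189 mm) begins 69 mm behind the grasp point.
Start: joints at [-1.333, 0.158, 1.597, -0, 1.386, -0.21], TCP at [0.249, -0.518, 0.233] pointing down, gripper open.
Joint ranges: [-2.91, 2.91], [-0.94, 2.29], [0.18, 2.7], [-1.29, 4.43], [0.17, 2.64], [-3, 3]. Speed limits (rad/s): [2.57, 2.57, 3.14, 3.14, 3.14, 3.14].

## Interface

Orientations are given as a rotation vector (axis times angle).
In Python, from workcell import bot gives the robot as it stands. Calls block until the motion is done:
- bot.goto(position, orientation): joint-space move of the TCP to a pose.
- bot.line_to(position, rot=None, max_speed=0.15): straight line of the TCP; rot=None keeps the orientation; max_speed is the mean speed in m/s.
- bot.set_joints(angles): joint-space move.
- bot.set_gripper(opening, newtons=None): opening from 0.0 (shut) to 1.0 (fully open); newtons is the grip in N (None keeps the last); returns when the fingers have stopped.
- bot.hold(seconds).
- bot.inverse_kinematics(position, orientation): joint angles nearest the present ones, or None.
- bot.read_camera(name): name is "scene" or "top" or "wrist"; returns a dict with "pixels" (420x560x3 uint8, blue, green, red), "fx", "fy", "cx", "cy" (pixels), "R" (3x3) and "t" (3): a world point X has camera coordinates R X + t. Camera axes: x right, y down, z forward; pixel columns grow to the right and rows downward; lengths in m; the calibration is good to about 2 mm. The wrist camera is an equidistant fisheye: a pixel r from the principal point sees the ray r / f radians off the axis. A picture is of the moment at which its call begins. There is no depth.
A pose or a line that the arm cannot do raises bot.MotionError and nothing moves.
- bot.job_done(): hands the job in; it is judged then, once.
Readings, each from a call of its own:
- bot.current_clock(): time.
- bot.current_joints(): joint angles.
- bot.current_joint_vel(): joint speeds.
- bot.current_effort(): joint torques, N m.
- bot.current_ee_pos(): TCP position.
- bot.current_tool_rot(): TCP orientation.
- bot.current_contact_force(): force on the tool from outside, world axes, zero at the start.
- bot.current_ft_torque(): the same for the moment, N m.
- bot.current_opening(): opening from 0.0 (shut) to 1.0 (fully open).
- bot.current_grip_force(): force on a finger pad.
Only numpy, scipy, OpenCV 4.12 (cv2) and the standard library are available. Lean on these libraries where they do the work, as an engineer would, in place of code of your own. Each camera call takes 0.05 s, during which the arm holds its last target. There are 200 camera calls.

## Working session

There is one attempt and no reset: what is moved stays moved. The work goes in short steps, each a Python script; the robot and the scene stay as the last script left them, time stands still between calls to the robot, and variables do not carry over. Pictures are saved under pics/ and viewed, at most 10 in all, crops included, and the job is handed in when it is done.

```bash
mkdir -p pics; ls; python3 - <<'E'
from workcell import bot
import cv2,pickle
d={}
for n in("scene","top","wrist"):
    c=bot.read_camera(n);d[n]=c;cv2.imwrite(f"pics/{n}0.png",c["pixels"])
    print(n,c["fx"],c["cx"],c["cy"],c["R"],c["t"])
pickle.dump(d,open("cams.pkl","wb"))
E
```

```text
pics
scene 540.4984232096946 282.193239943604 205.64680330086338 [[ 0.41397581  0.91015438 -0.0155893 ]
 [ 0.63917219 -0.30283038 -0.70693188]
 [-0.64813806  0.28268845 -0.70710982]] [-0.23090693 -0.23775943  1.88265277]
top 430.90712806178965 276.6777819756345 210.03408565430271 [[ 0.01260188 -0.99973537  0.01924525]
 [-0.98406163 -0.01581399 -0.17712317]
 [ 0.17738065 -0.01670643 -0.98400051]] [-0.01886621  0.58351489  1.41735447]
wrist 325.19226210127806 276.8171272359288 209.03440465687947 [[ 0.43346904 -0.90116671 -0.00177701]
 [-0.85956878 -0.41405067  0.29950551]
 [-0.27064016 -0.1282989  -0.95409292]] [-0.5734954  -0.03364461  0.39198439]
```

View pics/scene0.png

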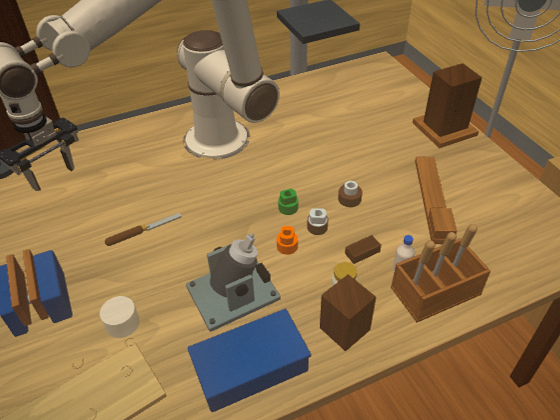

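View pics/top0.png

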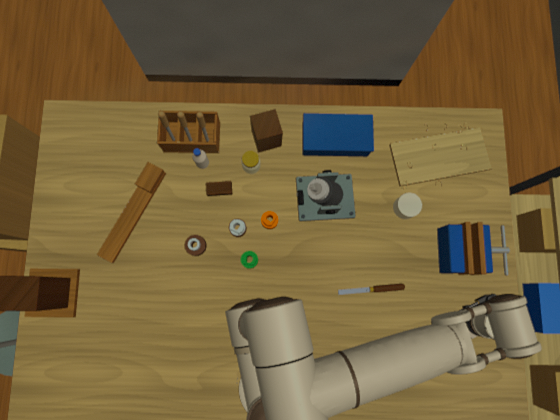

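The drum candidates are at top px (238,227) and (195,245), and the larger brown one on the left is probably the round drum. The sander head is near top px (318,188). I'll enlarge these.

```bash
python3 - <<'E'
import pickle,cv2,numpy as np
d=pickle.load(open("cams.pkl","rb"))
def crop(n,u,v,w,h,k):
    return cv2.resize(d[n]["pixels"][v:v+h,u:u+w],None,fx=k,fy=k,interpolation=cv2.INTER_CUBIC)
a=np.hstack([crop("top",180,210,80,60,5),crop("top",290,165,80,60,5)])
b=np.hstack([crop("scene",295,175,80,60,5),crop("scene",200,225,80,60,5)])
cv2.imwrite("pics/crop1.png",np.vstack([a,b]))
E
```

```text
(no output)
```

View pics/crop1.png

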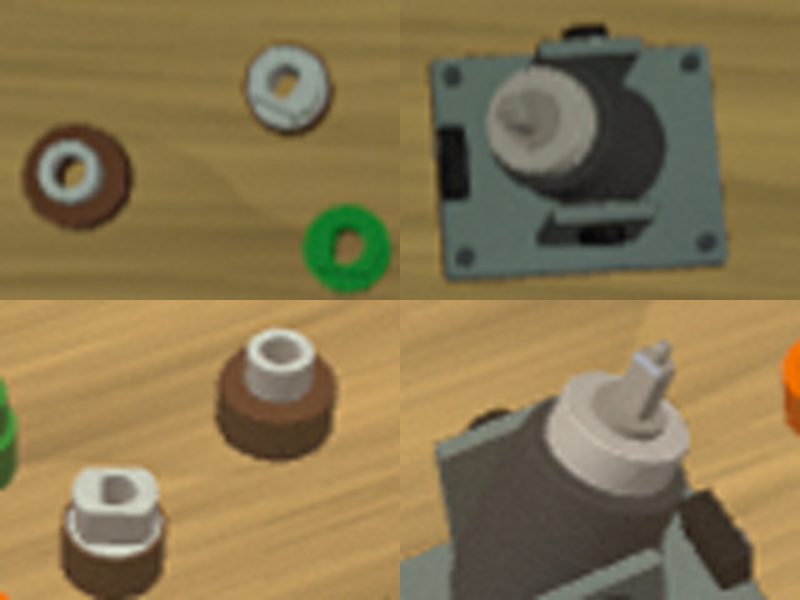

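The top-right drum with the D bore and flats is the target, with its body at top px (237.6,227.6). The spindle tip is at top px (311,188) and scene px (253,234), and the plate corners are readable. Next I'll compute rough positions and bring the wrist camera in.

```bash
cat > h.py <<'E'
import numpy as np,cv2
from scipy.spatial.transform import Rotation as Ro
from scipy.optimize import least_squares
from workcell import bot
def ray(c,p,fish=False):
    u=(np.array(p,float)-[c["cx"],c["cy"]])/[c["fx"],c["fy"]]
    if fish:
        r=np.linalg.norm(u); v=np.r_[np.sin(r)*u/max(r,1e-9),np.cos(r)]
    else: v=np.r_[u,1]
    R=np.array(c["R"]); v=R.T@v
    return -R.T@np.array(c["t"]), v/np.linalg.norm(v)
def plane(c,p,z,fish=False):
    o,v=ray(c,p,fish); return o+v*(z-o[2])/v[2]
def tri(rs):
    A=sum(np.eye(3)-np.outer(v,v) for o,v in rs); b=sum((np.eye(3)-np.outer(v,v))@o for o,v in rs)
    return np.linalg.solve(A,b)
def proj(c,X,fish=False):
    x=np.array(c["R"])@X+c["t"]
    if not fish: return np.array([c["fx"]*x[0]/x[2]+c["cx"],c["fy"]*x[1]/x[2]+c["cy"]])
    s=np.hypot(x[0],x[1]); th=np.arctan2(s,x[2]); return np.array([c["cx"]+c["fx"]*th*x[0]/s,c["cy"]+c["fy"]*th*x[1]/s])
def frame(z,y):  # tool rotation with given approach z and closing y
    z=np.array(z,float)/np.linalg.norm(z); y=np.array(y,float)-np.dot(y,z)*z; y/=np.linalg.norm(y)
    return Ro.from_matrix(np.c_[np.cross(y,z),y,z])
E
python3 - <<'E'
from h import *
import pickle
np.set_printoptions(precision=4,suppress=True)
d=pickle.load(open("cams.pkl","rb"));T,S,W=d["top"],d["scene"],d["wrist"]
T0=Ro.from_rotvec(bot.current_tool_rot()).as_matrix();p=np.array(bot.current_ee_pos())
cc=-np.array(W["R"]).T@W["t"]
print("cam in tool",T0.T@(cc-p),"\n",T0.T@np.array(W["R"]).T,"\ntool",T0)
print("drum",plane(T,(237.6,227.6),.034), plane(T,(237.6,226),.06))
print("drum scene body bottom", plane(S,(295+112/5,175+215/5),.06))
for q in [(435,62),(705,45),(725,265),(445,278)]:
    print(plane(T,(290+(q[0]-400)/5,165+q[1]/5),.018))
print("tip",tri([ray(T,(311,188)),ray(S,(253,234))]))
E
```

```text
cam in tool [ 0.0856 -0.0006 -0.1505] 
 [[ 0.0006 -0.954  -0.2997]
 [ 1.      0.0007 -0.0002]
 [ 0.0004 -0.2997  0.954 ]] 
tool [[ 0.9014  0.4329 -0.0004]
 [ 0.4329 -0.9014  0.0014]
 [ 0.0002 -0.0014 -1.    ]]
drum [0.5238 0.1222 0.034 ] [0.5257 0.1204 0.06  ]
drum scene body bottom [0.5469 0.1146 0.06  ]
[ 0.7085 -0.0816  0.018 ]
[ 0.7244 -0.2738  0.018 ]
[ 0.566 -0.285  0.018]
[ 0.5538 -0.0892  0.018 ]
tip [ 0.6324 -0.1119  0.1859]
```

```bash
python3 - <<'E'
from h import *
np.set_printoptions(precision=3,suppress=True)
xs=np.array([.072,-.997,0]);ax=-.5*xs+np.array([0,0,.866]);tip=np.array([.632,-.112,.1946]);O=tip-.04*ax
uy=np.cross(ax,.866*xs+np.array([0,0,.5])); print("unit y",uy)
dr=np.array([.525,.121,0]);
for s in(1,-1):
    print(s)
    R1=frame([0,0,-1],s*np.array([.91,-.41,0]))
    for h in(.055,.12,.2):print(bot.inverse_kinematics(dr+[0,0,h],R1.as_rotvec()))
    for a in (-.5,0,.5):
        y=Ro.from_rotvec(a*ax).apply(uy)*s
        R2=frame(-ax,y)
        for h in(.056,.1,.15):print(a,h,bot.inverse_kinematics(O+ax*h,R2.as_rotvec()))
R1=frame([0,0,-1],np.array([.91,-.41,0]))
try:
    bot.goto(dr+[0,0,.13],R1.as_rotvec())
except bot.MotionError as e: print(e)
c=bot.read_camera("wrist");import pickle;pickle.dump(c,open("w1.pkl","wb"))
cv2.imwrite("pics/w1.png",cv2.resize(c["pixels"][100:340,150:430],None,fx=2.5,fy=2.5,interpolation=cv2.INTER_CUBIC)); print(bot.current_clock(),bot.current_joints())
E
```

```text
unit y [ 0.997  0.072 -0.   ]
1
[ 0.002  0.28   1.837 -0.     1.025  0.425]
[ 0.002  0.183  1.805 -0.     1.154  0.425]
[ 0.002  0.092  1.737 -0.     1.313  0.425]
-0.5 0.056 [-0.118  0.332  1.523 -0.548  1.231  0.482]
-0.5 0.1 [-0.082  0.3    1.485 -0.537  1.308  0.475]
-0.5 0.15 [-0.042  0.275  1.43  -0.528  1.398  0.469]
0 0.056 [-0.118  0.332  1.523 -0.548  1.231 -0.018]
0 0.1 [-0.082  0.3    1.485 -0.537  1.308 -0.025]
0 0.15 [-0.042  0.275  1.43  -0.528  1.398 -0.031]
0.5 0.056 [-0.118  0.332  1.523 -0.548  1.231 -0.518]
0.5 0.1 [-0.082  0.3    1.485 -0.537  1.308 -0.525]
0.5 0.15 [-0.042  0.275  1.43  -0.528  1.398 -0.531]
-1
[ 0.002  0.28   1.837 -0.     1.025 -2.716]
[ 0.002  0.183  1.805 -0.     1.154 -2.716]
[ 0.002  0.092  1.737 -0.     1.313 -2.716]
-0.5 0.056 [-0.118  0.332  1.523 -0.548  1.231 -2.659]
-0.5 0.1 [-0.082  0.3    1.485 -0.537  1.308 -2.666]
-0.5 0.15 [-0.042  0.275  1.43  -0.528  1.398 -2.673]
0 0.056 None
0 0.1 None
0 0.15 None
0.5 0.056 [-0.118  0.332  1.523 -0.548  1.231  2.624]
0.5 0.1 [-0.082  0.3    1.485 -0.537  1.308  2.617]
0.5 0.15 [-0.042  0.275  1.43  -0.528  1.398  2.61 ]
2.7 [ 0.001  0.169  1.798 -0.     1.174  0.425]
```

View pics/w1.png

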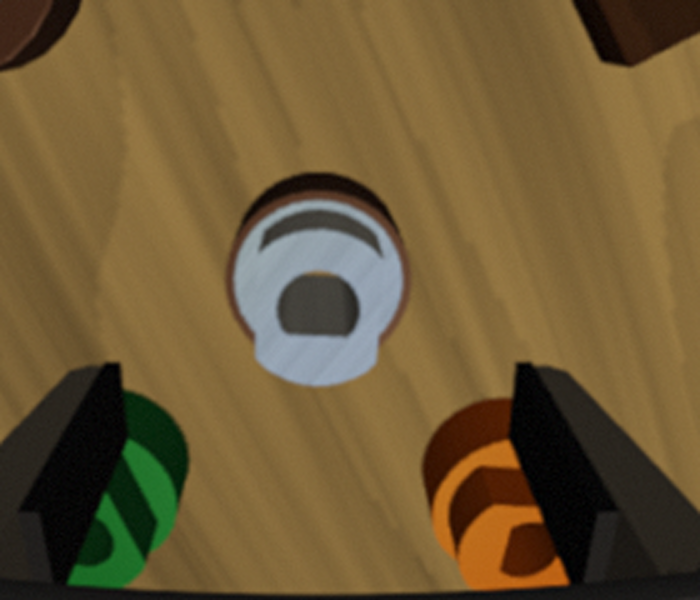

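The drum is at crop px (318,310) for its bore centre on the hub top. The bore flat is at the image bottom, from (285,331) to (352,337), so drum +x points along about tool −x. The green and orange decoys stand close to the fingers. I'll fit the bore contour by code and photograph the spindle along its axis.

```bash
python3 - <<'E'
from h import *
import pickle
np.set_printoptions(precision=4,suppress=True)
c=pickle.load(open("w1.pkl","rb"));im=c["pixels"].astype(int)
blue=((im[...,0]-im[...,2])>8)&(im[...,0]>110)
m=np.zeros(blue.shape,np.uint8);m[195:260,235:320]=(blue[195:260,235:320])*255
cs,hi=cv2.findContours(m,cv2.RETR_CCOMP,cv2.CHAIN_APPROX_NONE)
inner=[k for k in range(len(cs)) if hi[0][k][3]>=0]
k=max(inner,key=lambda k:cv2.contourArea(cs[k]));q=cs[k][:,0];print(len(q),q.min(0),q.max(0))
P=np.array([plane(c,x,.06,True)[:2] for x in q])
def res(v):
    e=np.array([np.cos(v[2]),np.sin(v[2])]);D=P-v[:2]
    # signed distance to D contour (erode offset v[3])
    return np.maximum(np.hypot(*D.T)-.012,D@e-.008)-v[3]
r=least_squares(res,[*P.mean(0),np.arctan2(-.91,-.41),0],x_scale=[.01,.01,.3,.001],loss="soft_l1",f_scale=.0005)
print(r.x,np.std(res(r.x)))
pickle.dump(r.x,open("drum.pkl","wb"))
xs=np.array([.072,-.997,0]);ax=-.5*xs+np.array([0,0,.866]);tip=np.array([.632,-.112,.1946])
uy=np.array([.997,.072,0])
R=frame(-ax,uy)
bot.goto(tip+ax*.08,R.as_rotvec())
c=bot.read_camera("wrist");pickle.dump(c,open("w2.pkl","wb"))
a=cv2.resize(c["pixels"][130:310,200:350],None,fx=3.3,fy=3.3,interpolation=cv2.INTER_CUBIC)
cv2.imwrite("pics/w2.png",a);print(bot.current_clock())
E
```

```text
92 [260 207] [294 235]
[ 0.5276  0.1254 -2.0182  0.0003] 0.00026072713479817543
3.7583
```

View pics/w2.png

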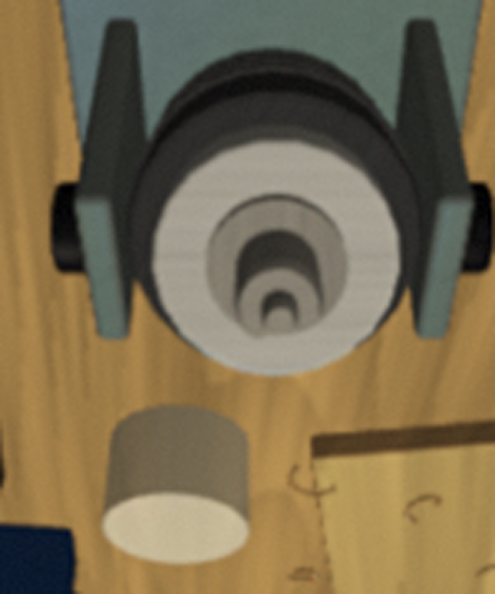

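The wrist view shows the spindle well: flange ring about u 153–400, v 140–375, collar, D, and nose tip at about (280,322). The flat faces the image bottom, which is unit +x. I'll fit the head position from the flange and nose, then overlay D outlines at several angles.

```bash
python3 - <<'E'
from h import *
import pickle
np.set_printoptions(precision=4,suppress=True)
c=pickle.load(open("w2.pkl","rb"));im=c["pixels"]
g=cv2.cvtColor(im,cv2.COLOR_BGR2HSV)
m=((g[...,1]<45)&(g[...,2]>125)).astype(np.uint8)*255
mm=np.zeros_like(m);mm[165:248,240:328]=m[165:248,240:328]
cs,_=cv2.findContours(mm,cv2.RETR_EXTERNAL,cv2.CHAIN_APPROX_NONE)
q=cv2.convexHull(max(cs,key=cv2.contourArea))[:,0].astype(float)
print(len(q),q.min(0),q.max(0))
def H(yaw):
    xs=np.array([np.sin(yaw),-np.cos(yaw),0]);ax=-.5*xs+[0,0,.866025]
    X=.866025*xs+[0,0,.5];return np.c_[X,np.cross(ax,X),ax]
def res(v):
    M=H(v[3]);O=v[:3]
    r=[]
    for x in q:
        o,d=ray(c,x,True); o=M.T@(o-O);d=M.T@d
        p=o+d*(-.006-o[2])/d[2]; r.append((np.hypot(p[0],p[1])-.034-.0003)*1e3)
    tp=proj(c,O+M[:,2]*.04,True)-(np.array([279,320])/3.3+[200,130])
    return np.r_[r,(O[2]-.16)*1e3*5,tp*2,(v[3]-.07)*20]
r=least_squares(res,[.63,-.132,.16,.07],x_scale=[.01,.01,.01,.1],loss="soft_l1")
print(r.x,np.round(res(r.x),2));pickle.dump(r.x,open("head.pkl","wb"))
M=H(r.x[3]);O=r.x[:3]
tiles=[]
k=9;u0,v0=258,190
base=cv2.resize(im[v0:v0+44,u0:u0+44],None,fx=k,fy=k,interpolation=cv2.INTER_CUBIC)
base=cv2.convertScaleAbs(base,alpha=1.5,beta=-40)
for a in(None,-.25,0,.25):
    t=base.copy()[:300,:]
    t=cv2.resize(base,(400,300)) if 0 else base.copy()
    if a is not None:
      for R_,F,z in((.011,.007,.027),(.0095,.0055,.030)):
        th=np.linspace(0,2*np.pi,200);P=np.c_[R_*np.cos(th),R_*np.sin(th)];P[:,0]=np.minimum(P[:,0],F)
        P=P@np.array([[np.cos(a),np.sin(a)],[-np.sin(a),np.cos(a)]])
        pts=np.array([(proj(c,O+M@np.r_[p,z],True)-[u0,v0]+.5)*k for p in P]).astype(int)
        cv2.polylines(t,[pts],True,(0,0,255) if z<.03 else (0,255,0),1)
      cv2.putText(t,str(a),(5,20),0,.6,(255,0,0),2)
    tiles.append(t[80:376])
cv2.imwrite("pics/w2o.png",np.vstack([np.hstack(tiles[:2]),np.hstack(tiles[2:])]))
E
```

```text
37 [247. 173.] [320. 242.]
[ 0.6389 -0.1319  0.1593  0.067 ] [-0.7  -0.62 -0.59 -0.73 -0.96 -0.91 -0.96 -1.21 -1.21 -1.22 -1.48 -1.43
 -1.42 -1.57 -2.35 -2.47 -2.44 -2.45 -1.65 -2.   -1.34 -1.22 -1.44 -1.33
 -1.37 -1.29 -0.95 -1.1  -1.05 -0.97 -0.99 -0.72 -0.67 -0.91 -0.95 -1.
 -0.82 -3.28  0.13  1.23 -0.06]
```

View pics/w2o.png

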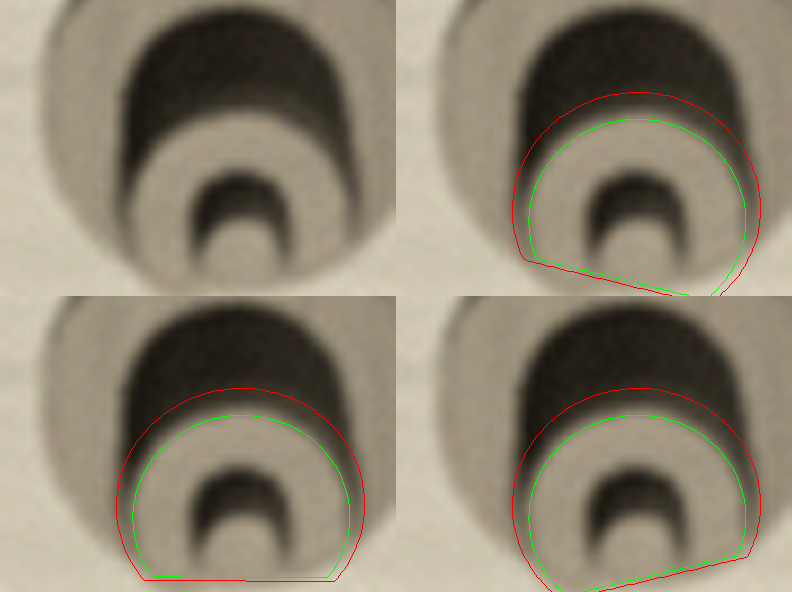

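```bash
cat > fit.py <<'E'
from h import *
import pickle
np.set_printoptions(precision=4,suppress=True)
c=pickle.load(open("w2.pkl","rb"));im=c["pixels"]
g=cv2.cvtColor(im,cv2.COLOR_BGR2HSV)
m=((g[...,1]<45)&(g[...,2]>125)).astype(np.uint8)*255
mm=np.zeros_like(m);mm[165:248,240:328]=m[165:248,240:328]
cs,_=cv2.findContours(mm,cv2.RETR_EXTERNAL,cv2.CHAIN_APPROX_NONE)
q=cv2.convexHull(max(cs,key=cv2.contourArea))[:,0].astype(float)
def H(yaw):
    xs=np.array([np.sin(yaw),-np.cos(yaw),0]);ax=-.5*xs+[0,0,.866025]
    X=.866025*xs+[0,0,.5];return np.c_[X,np.cross(ax,X),ax]
def res(v):
    M=H(v[3]);O=v[:3];r=[]
    for x in q:
        o,d=ray(c,x,True); o=M.T@(o-O);d=M.T@d
        p=o+d*(-.006-o[2])/d[2]; r.append((np.hypot(p[0],p[1])-.034-v[4])*1e3)
    return np.r_[r,(O[2]-.16)*1e4,(v[3]-.07)*20,
      (proj(c,O+M@[-.0095,0,.03],True)-[258+240/9,190+(80+110)/9])*2, (proj(c,O+M@[0,0,.04],True)-(np.array([279,320])/3.3+[200,130]))[0]*2]
r=least_squares(res,[.638,-.132,.16,.07,0],x_scale=[.01,.01,.01,.1,.001],loss="soft_l1")
O=r.x[:3];M=H(r.x[3])
E
python3 - <<'E'
from fit import *
print(r.x,np.round(res(r.x),2));pickle.dump(r.x,open("head.pkl","wb"))
k=9;u0,v0=258,196
crop=im[v0:v0+44,u0:u0+44].astype(float).mean(2)
base=cv2.resize(crop,None,fx=k,fy=k,interpolation=cv2.INTER_CUBIC)
base=cv2.cvtColor(np.clip((base-90)*2.2,0,255).astype(np.uint8),cv2.COLOR_GRAY2BGR)
tiles=[]
for a in(None,0,.15,.3):
    t=base.copy()
    if a is not None:
      for R_,F,z in((.011,.007,.027),(.0095,.0055,.030)):
        th=np.linspace(0,2*np.pi,200);P=np.c_[R_*np.cos(th),R_*np.sin(th)];P[:,0]=np.minimum(P[:,0],F)
        P=P@np.array([[np.cos(a),np.sin(a)],[-np.sin(a),np.cos(a)]])
        pts=np.array([(proj(c,O+M@np.r_[p,z],True)-[u0,v0]+.5)*k for p in P]).astype(int)
        cv2.polylines(t,[pts],True,(0,0,255) if z<.03 else (0,255,0),1)
      cv2.putText(t,str(a),(5,20),0,.6,(255,0,0),2)
    tiles.append(t[96:])
cv2.imwrite("pics/w2p.png",np.vstack([np.hstack(tiles[:2]),np.hstack(tiles[2:])]))
E
```

```text
[ 0.6387 -0.1304  0.16    0.0627 -0.0012] [ 0.01  0.15  0.27  0.19  0.03  0.13  0.11 -0.03  0.06  0.18 -0.    0.15
  0.29  0.18 -0.53 -0.59 -0.55 -0.55  0.2  -0.19  0.38  0.39  0.02  0.09
  0.01  0.01  0.15 -0.05 -0.07 -0.03 -0.09  0.11  0.15 -0.16 -0.22 -0.29
 -0.12  0.   -0.15 -0.2  -0.36  0.28]
```

View pics/w2p.png

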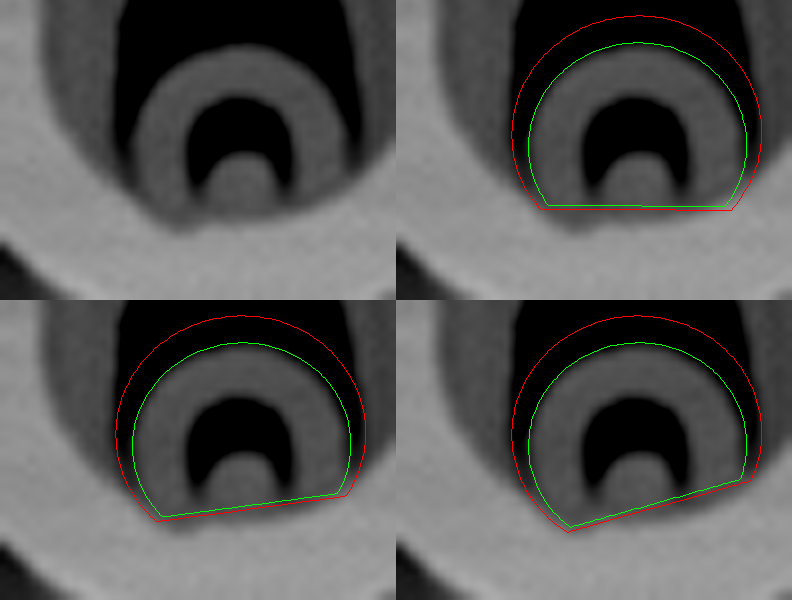

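The D's left-bottom corner at tile px (180,228) matches a flat angle of about +0.32 rad. Next step is to grasp the drum by its flats, lift it, and re-measure its bore in the grip with the same camera.

```bash
python3 - <<'E'
from h import *
import pickle
np.set_printoptions(precision=4,suppress=True)
x,y,yaw,_=pickle.load(open("drum.pkl","rb"))
R=frame([0,0,-1],[-np.sin(yaw),np.cos(yaw),0]).as_rotvec()
bot.goto([x,y,.16],R); bot.set_gripper(.62,40)
bot.line_to([x,y,.0565],max_speed=.1); print(bot.current_contact_force())
bot.set_gripper(0,40); print(bot.current_opening()*92,bot.current_grip_force(),bot.current_contact_force(),bot.current_clock())
bot.line_to([x,y,.26],max_speed=.15)
print(bot.current_opening()*92,bot.current_contact_force(),bot.current_ee_pos())
c=bot.read_camera("wrist");c["p"]=bot.current_ee_pos();c["rot"]=bot.current_tool_rot();pickle.dump(c,open("w3.pkl","wb"))
cv2.imwrite("pics/w3.png",cv2.resize(c["pixels"][190:350,190:370],None,fx=4,fy=3.7,interpolation=cv2.INTER_CUBIC)); print(bot.current_clock())
E
```

```text
[-0.2387  0.2116  0.291 ]
35.936220373014386 39.81649853289127 [-0.7667 -0.1145  2.7611] 7.025
35.65478493938691 [ 0.4503 -0.116  -3.0211] [0.527  0.1254 0.2588]
8.5833
```

View pics/w3.png

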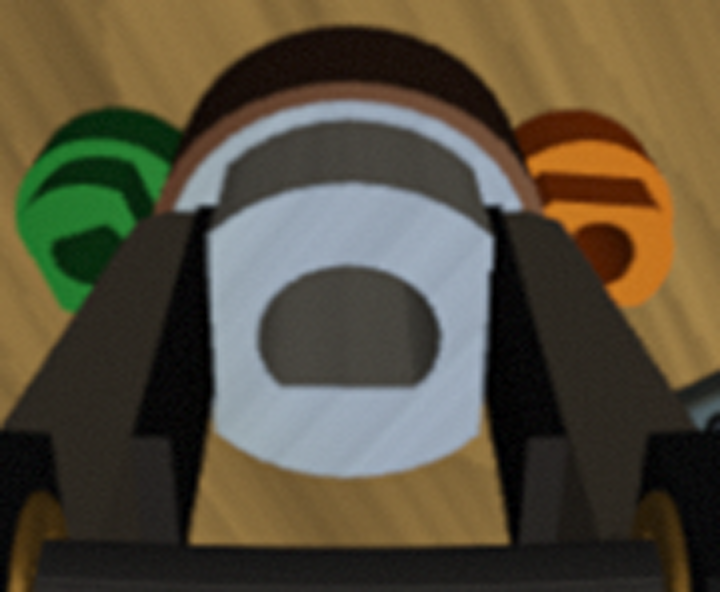

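The grasp is square: opening 35.7 mm, with the D bore visible at (350,325) and its flat straight across. I'll fit the bore in the tool frame and approach the spindle coaxially.

```bash
cat > ins.py <<'E'
from fit import *
ax=M[:,2]
try: off=pickle.load(open("off.pkl","rb"))   # drum in tool: dx,dy,dyaw(drum x vs -tool x)
except Exception: off=None
TZ=.0565
def pose(s,a,lx=0,ly=0):
    """tool pose putting drum underside at height s on the axis, flat angle a, lateral shift in unit frame"""
    t=a-off[2]; X=M@np.r_[np.cos(t),np.sin(t),0]; Y=M@np.r_[-np.sin(t),np.cos(t),0]
    Rt=np.c_[-X,Y,-ax]                     # tool x=-drum x, y=drum y, z=-axis
    p=O+ax*(s+TZ)+M@np.r_[lx,ly,0]-Rt@np.r_[off[0],off[1],0]
    return p,Ro.from_matrix(Rt).as_rotvec()
def F(): return M.T@np.array(bot.current_contact_force())
def state():
    p=np.array(bot.current_ee_pos());Rt=Ro.from_rotvec(bot.current_tool_rot()).as_matrix()
    q=M.T@(p+Rt@np.r_[off[0],off[1],TZ]-O); d=M.T@(-Rt[:,0]); 
    return q*1e3,np.arctan2(d[1],d[0])+off[2]
E
python3 - <<'E'
import ins
from ins import *
c3=pickle.load(open("w3.pkl","rb"));im3=c3["pixels"].astype(int)
blue=((im3[...,0]-im3[...,2])>8)&(im3[...,0]>110)
m=np.zeros(blue.shape,np.uint8);m[225:322,238:318]=blue[225:322,238:318]*255
cs,hi=cv2.findContours(m,cv2.RETR_CCOMP,cv2.CHAIN_APPROX_NONE)
k=max([k for k in range(len(cs)) if hi[0][k][3]>=0],key=lambda k:cv2.contourArea(cs[k]));q=cs[k][:,0]
Rt=Ro.from_rotvec(c3["rot"]).as_matrix();P=[]
for u in q:
    o,d=ray(c3,u,True);o=Rt.T@(o-c3["p"]);d=Rt.T@d;P.append((o+d*(-.0035-o[2])/d[2])[:2])
P=np.array(P)
def rs(v):
    e=-np.array([np.cos(v[2]),-np.sin(v[2])]);D=P-v[:2]
    return np.maximum(np.hypot(*D.T)-.012,D@e-.008)-v[3]
f=least_squares(rs,[0,0,0,0],x_scale=[.01,.01,.3,.001],loss="soft_l1",f_scale=.0005)
print("off",f.x,np.std(rs(f.x)));ins.off=f.x[:3];pickle.dump(f.x[:3],open("off.pkl","wb"))
p,R=pose(.09,.32)
print(p,bot.inverse_kinematics(p,R))
bot.goto(p,R);print(state(),bot.current_clock())
p,R=pose(.046,.32);bot.line_to(p,R,max_speed=.08);print(state(),F())
c=bot.read_camera("scene");d=bot.read_camera("top")
cv2.imwrite("pics/s4.png",np.hstack([cv2.resize(c["pixels"][190:290,190:290],None,fx=4,fy=4,interpolation=cv2.INTER_CUBIC),cv2.resize(d["pixels"][140:240,270:370],None,fx=4,fy=4,interpolation=cv2.INTER_CUBIC)]))
E
```

```text
off [ 0.0002 -0.0001 -0.0522  0.0001] 0.00015130833945499103
[ 0.6343 -0.0574  0.2869] [-0.0416  0.2957  1.4104 -0.5288  1.4016 -0.3943]
(array([-1.1724, -0.4949, 89.6439]), np.float64(0.3189836402021857)) 9.4417
(array([ 0.1877,  0.071 , 46.0219]), np.float64(0.3196882323991619)) [-0.4435 -0.0145 -3.2144]
```

The gripped bore sits at the tool centre. By eye its flat is square to the jaws, so I'll set the yaw offset to 0. Now I'll descend with force checks.

```bash
python3 - <<'E'
import ins
from ins import *
ins.off=off=np.array([.0002,-.0001,0.]);pickle.dump(off,open("off.pkl","wb"))
p,R=pose(.046,.32);bot.line_to(p,R,max_speed=.05);bot.hold(.2);F0=F()
for s in np.arange(.043,.009,-.002):
    p,R=pose(s,.32);bot.line_to(p,R,max_speed=.03);bot.hold(.05);f=F()-F0
    st=state();print(round(s*1e3,1),st[0],round(st[1],3),f,M.T@np.array(bot.current_ft_torque()))
    if np.linalg.norm(f)>10: break
print(bot.current_clock())
E
```

```text
43.0 [-0.096  -0.1596 42.7405] 0.32 [ 0.7353  0.523  -0.0054] [ 0.0489  0.5838 -0.0703]
41.0 [-0.0138 -0.0425 40.9102] 0.32 [-0.0196  0.0532 -0.3988] [ 0.113   0.6103 -0.0311]
39.0 [-0.0284 -0.0724 38.8866] 0.32 [ 1.1158  0.4173 -0.2852] [ 0.0911  0.5079 -0.0484]
37.0 [-0.0309 -0.0785 36.8669] 0.32 [ 0.8307 -0.0521  0.7507] [ 0.048   0.5773 -0.0849]
35.0 [-0.0434 -0.0785 34.8899] 0.32 [0.0327 0.1526 0.1736] [ 0.0859  0.5196 -0.0475]
33.0 [-0.0334 -0.1063 32.8683] 0.32 [-0.0987 -0.2315 -0.2852] [ 0.0887  0.5785 -0.0442]
31.0 [-0.0372 -0.0749 30.8784] 0.32 [ 0.1019  0.2691 -0.1325] [ 0.0731  0.5818 -0.0705]
29.0 [-0.0448 -0.0862 28.8956] 0.32 [ 0.3544 -0.1727 -0.1413] [ 0.047   0.5459 -0.0401]
27.0 [-0.0186 -0.0722 26.8747] 0.32 [-0.5894  0.2242 -0.7041] [ 0.0999  0.5496 -0.0702]
25.0 [-0.0391 -0.0409 24.876 ] 0.32 [ 0.7351 -0.3441 -0.6043] [0.1267 0.5348 0.0068]
23.0 [-0.0408  0.0092 22.9121] 0.32 [-0.1571 -0.4602 -0.3808] [ 0.1108  0.608  -0.044 ]
21.0 [ 0.0017  0.0216 20.9241] 0.32 [ 0.4697  0.1848 -0.1103] [ 0.1008  0.5767 -0.0442]
19.0 [-0.0315  0.0205 18.8999] 0.32 [0.9972 0.9346 0.1543] [ 0.0922  0.5483 -0.0668]
17.0 [ 0.0019  0.0624 16.9411] 0.32 [ 0.7003 -0.1103  0.1166] [ 0.0644  0.616  -0.0041]
15.0 [-0.0103  0.0226 14.8927] 0.32 [ 0.2213  0.1065 -0.1154] [ 0.0419  0.5101 -0.0985]
13.0 [-0.0358  0.0508 12.9142] 0.32 [ 0.5648 -0.5191 -0.3362] [ 0.0809  0.5736 -0.0486]
11.0 [-0.0049  0.052  10.9193] 0.32 [ 1.1708  0.4052 -1.7055] [ 0.1125  0.5476 -0.0611]
15.7917
```

It slid onto the D with no resistance. I'll continue gently to the collar.

```bash
python3 - <<'E'
from ins import *
F0=F()
for s in np.arange(.009,-.0045,-.001):
    p,R=pose(s,.32);bot.line_to(p,R,max_speed=.02);bot.hold(.05);f=F()-F0
    st=state();print(round(s*1e3,1),st[0],f)
    if f[2]>5 or np.linalg.norm(f)>12: break
c=bot.read_camera("scene");d=bot.read_camera("wrist")
cv2.imwrite("pics/s5.png",np.hstack([cv2.resize(c["pixels"][200:280,205:285],None,fx=5,fy=5,interpolation=cv2.INTER_CUBIC),cv2.resize(d["pixels"][190:340,210:345],(400,400),interpolation=cv2.INTER_CUBIC)]))
print(bot.current_clock())
E
```

```text
9.0 [-0.001   0.0319  8.9297] [-0.1016 -1.1217  1.5928]
8.0 [0.0326 0.0574 8.0032] [-0.612  -0.6407  0.7589]
7.0 [-0.01    0.0349  6.96  ] [-0.9902 -1.0277  2.0155]
6.0 [-0.0159  0.0462  6.0007] [-0.3356 -0.3221  1.6833]
5.0 [-0.0145  0.015   4.9629] [-0.308  -0.3583  2.6524]
4.0 [0.003  0.022  3.9663] [-0.4878 -0.2162  2.2397]
3.0 [-0.0386  0.0033  2.9573] [-0.1473 -0.4927  1.3111]
2.0 [-0.0239  0.0129  1.9582] [-1.1521  1.3814  1.724 ]
1.0 [-0.0426  0.0132  0.9606] [-1.7386 -0.6955  1.1562]
0.0 [-0.0056 -0.004  -0.0685] [-0.8449  0.5648  0.3781]
-1.0 [ 0.1076  0.1081 -0.3806] [-0.7654 -2.655   6.6976]
19.1917
```

View pics/s5.png

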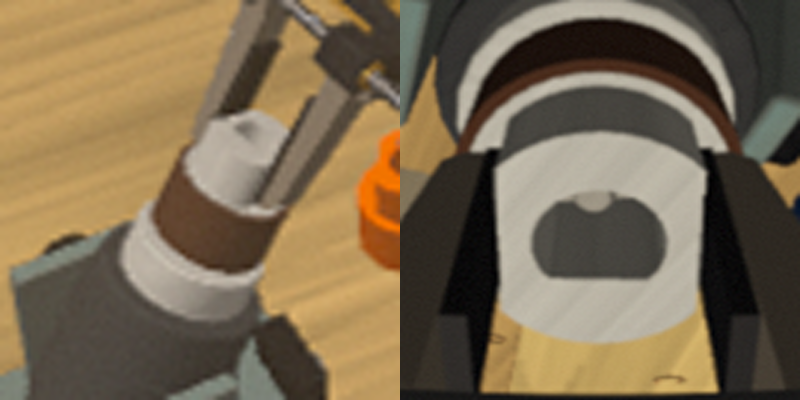

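The drum is home: the nose shows inside the bore at (595,200), and the body rests on the collar with contact felt at s≈0. I'll open, retreat along the axis and check.

```bash
python3 - <<'E'
from ins import *
p,R=pose(0,.32);bot.line_to(p,R,max_speed=.02)
bot.set_gripper(.62);bot.hold(.3)
p,R=pose(.09,.32);bot.line_to(p,R,max_speed=.08);bot.hold(.5)
c=bot.read_camera("scene");d=bot.read_camera("wrist")
cv2.imwrite("pics/s6.png",np.hstack([cv2.resize(c["pixels"][200:280,205:285],None,fx=5,fy=5,interpolation=cv2.INTER_CUBIC),cv2.resize(d["pixels"][140:290,210:345],(400,400),interpolation=cv2.INTER_CUBIC)]))
print(bot.current_clock(),bot.current_contact_force())
E
```

```text
22.1167 [-0.9238  0.0416  0.6852]
```

View pics/s6.png

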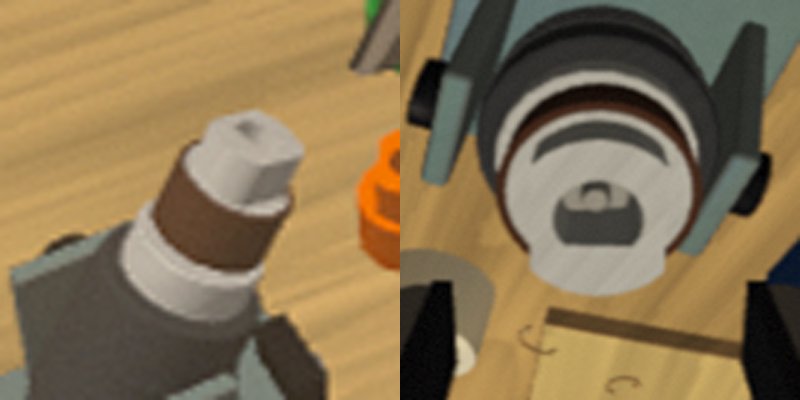

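The drum is seated on the collar with its hub outwards, the spindle nose is visible in the bore at (597,198), and the gripper is clear.

```bash
python3 -c "
from workcell import bot
print(bot.job_done())"
```

```text
the job is handed in; nothing more can be done
None
```

The D-bore drum is on the spindle, seated against the collar with its hub outwards; it went on without forcing, was let go, and the job was handed in at about 22 s (the hand-in call did not report a verdict).

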